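Close and bolt the ballot box slot

ROBOT

A 7-joint arm with a two-finger parallel gripper is mounted at the origin on the work surface. World frame = base frame: x ahead of the robot, y to its left, z up, the work surface at z = 0. Lengths are in mm, angles in rad, forces in N, time in s.
With the tool pointing down it reaches from about 375 to 925 mm from the base axis. Payload 3.1 kg.
Tool frame: the origin (TCP) lies between the finger pads; the fingertips stand 8 mm ahead of it and the grasp point (between the pads) lies 11 mm behind it; z points along the fingers, y is the direction in which the jaws open and shut (so a half turn about z gives the same grasp; the last joint's range is limited). The gripper opens to 85 mm and grips with 20 to 120 N. Pads are 22 mm wide; open, the fingers measure 114 mm over their backs; the gripper's body (76 mm by 85 mm) begins 54 mm behind the grasp point. The pads swing forward as they close: fully open they stand 13 mm farther back than shut.
Start: joints at [1.218, 0.383, 0.044, 1.598, -0.018, 1.161, -0.05], TCP at [163.853, -629.011, 239.269] pointing down, gripper open.
Joint ranges: [-2.61, 2.61], [-0.41, 2.15], [-1.48, 1.57], [0, 2.5], [-1.57, 4.71], [0.05, 1.97], [-2.85, 2.85]. Speed limits (rad/s): [2.79, 2.79, 3.14, 3.14, 3.14, 3.14, 3.14].

INTERFACE

Orientations are given as a unit quaternion [x, y, z, w].
In Python, from station import observe, cams, ctrl gives the robot as it stands.
- The arm moves only by the tool send_rows, never from a script. Its arguments are lists of equal length, an entry for each row: "jaw": the closure, from 0 (fully open) to 1 (shut); "translation": the shift along the tool's x, y, z in mm, a list of three; "twist": the turn, a rotation vector about the tool's x, y, z in rad, a list of three. In form: {"jaw": [jaw, ...], "translation": [[dx, dy, dz], ...], "twist": [[ax, ay, az], ...]}. A call has 1 to 10 rows; each row shifts and turns the commanded pose from where the row before left it, along the tool's axes as they then stand; what a row does not reach is not made up. A row lasts 1/8 s, in which the tool goes at most 62.5 mm and 10.7 degrees, less where a joint would pass 70% of its speed; a pose out of reach is approached as far as the arm can. A call with a gripper value outside its range is refused whole. The fingers move at their own pace and stop on an object; "force" is the grip in N (left out, the last holds). Time passes only in rows, so rows that do not move let the fingers close. It gives the time, the measured TCP pose, the force and the opening at its end, in the units of the state.
- observe(): the state, without advancing time (a new reading comes with each control period).
- cams.get_image(name): name is "scene" or "top" or "wrist"; returns the picture (420x560x3 uint8, blue, green, red); there is no depth.
- cams.get_calibration(name): a dict with "fx", "fy", "cx", "cy" (pixels), "eye" and "attitude" of the camera in the world. Camera axes: x right, y down, z forward; pixel columns grow to the right and rows downward; lengths in mm; the calibration is good to about 2 mm. A picture is of the moment at which its call begins: read the wrist's pose just before it. get_calibration takes no time and is no camera call; for the wrist camera it gives the pose at the moment of the call.
- ctrl.finish_job(): hands the job in, once; it reports no verdict.
The state is a dict: "time": time; "q": joint angles; "dq": joint speeds; "joint_efforts": joint torques, N m; "position": TCP position; "tcp_rot": TCP orientation; "wrist_force": force on the tool from outside, world axes, zero at the start; "moment": the same for the moment, N m; "opening": opening from 0.0 (shut) to 1.0 (fully open).
Only numpy, scipy, OpenCV 4.12 (cv2) and the standard library are available. Lean on these libraries where they do the work, as an engineer would, in place of code of your own. Each camera call takes 0.05 s, during which the arm holds its last target.

TASK

Voting is over: close the slot in the ballot box lid. With a fingertip, gently push the flat metal shutter along its rails by its upright rib until you feel it drop into its locating notches and lie flat over the slot, then push the small steel bolt by its tab all the way in over the shutter's edge. Nothing is to be lifted; leave the stamp, ink pad, tape roll and cup where they are, and finish clear of everything.

Things in the scene. Friction and masses are not known exactly. Their poses are not given: they have to be found in the camera images.
- shutter: Loose aluminium plate between two guide walls on the lid, 110 (x, along the rails) x 80 x 6 mm, about 0.18 kg. Origin: centre of its underside; +x points along the rails to home. Its four feet, 6 mm tall, slide on the rail tops; at home they fall into notches together and it drops 6 mm. Play there is 2 mm each way; the notch walls then stop it firmly. It slides at a few N and starts 100 to 150 mm short of home.
- rib (a point): Middle of the top edge of the shutter's upright rib, 35 mm behind (-x of) the plate's centre. The rib is 40 mm wide (y), 8 mm thick (x) and rises 18 mm above the plate's top face. Axes as the shutter. Push it on its rear (-x) face; behind it are 16 mm of plate, then bare rails.
- home (a point): Fixed to the box: where the shutter's origin lies when seated, 158 mm above the table. x: sliding direction, y: box's left, z: up. While sliding, the shutter's origin is 6 mm above this level; seated, at it. Guide walls: inner faces 41.5 mm either side of the x axis, 5 mm thick, tops 16 mm above this point. Beyond the notches there is no end stop.
- ballot_box: Frosted ballot box with a dark green lid, fixed to the table. Origin: centre of its underside; axes as home, which lies 60 mm to +x of it. Lid 400 (x) x 300 (y) mm, its top 150 mm above the table. The slot is a black strip 80 x 14 mm under home.
- bolt (a joint): Travel of the steel bolt in m: 0 withdrawn (starts at 0 to 0.004), 0.030 fully in, at its stop. It slides to -y of home at about 1.5 N and stays where it is left. Its bar, 18 mm wide, 8 mm high, lies 20 mm to +x of home, its underside 9 mm above it, and passes a gap in the +y guide wall; it can pass over the shutter's edge only once the shutter has dropped.
- bolt_tab (a point): Middle of the top edge of the bolt's upright tab: 18 mm wide (x), 8 mm thick (y), rising 24 mm above the bar. Axes as home. With the bolt withdrawn it is 20 mm to +x and 96 mm to +y of home and 41 mm above it; it is pushed on its outer (+y) face, towards -y.
- stamp: Wooden rubber stamp, 56 x 28 x 58 mm tall, loose on the lid at the -y side of the rails. Origin: centre of its underside. To be left alone.
- ink_pad: Flat black ink pad, 90 x 60 x 15 mm, loose on the lid at the +y side of the rails, near the -x end. Origin: centre of its underside. To be left alone.
- tape_roll: Roll of paper tape, 90 mm across, 25 mm high, on the table to the robot's right. Origin: centre of its underside. To be left alone.
- pen_cup: White ceramic cup, 80 mm across, 95 mm high, on the table to the robot's left. Origin: centre of its underside. To be left alone.
Mind the look-alikes: they are no part of the job. What is shaped like the shutter but green, orange or yellow is not meant.

How it is judged:
By the outcome, as a careful person would: the job done as asked, in the order asked, and still so for the second after the job is handed in, with the robot touching nothing.
It also fails if it takes over 45 s, if anything falls off the work surface, if the arm or the gripper's body presses on something with over 40 N, if the wrist force passes 120 N, or if a joint passes its speed limit or range.

## Working session

There is one attempt and no reset: what is moved stays moved. The work goes in short steps, Python scripts to look and compute and a tool call to move; the robot and the scene stay as the last step left them, time stands still between calls to the robot, and variables do not carry over. Pictures are saved under pics/ and viewed, and the job is handed in when it is done.

Besides the shell and the picture viewer there is one more tool, called after "Call:" as name(argument=value, ...) on one line, values as JSON. send_rows: Moves the arm, as the interface text tells. Its arguments: {"type":"object","properties":{"jaw":{"type":"array","items":{"type":"number"}},"translation":{"type":"array","items":{"type":"array","items":{"type":"number"}}},"twist":{"type":"array","items":{"type":"array","items":{"type":"number"}}},"force":{"type":"number"}},"required":["jaw","translation","twist"]}

```bash
ls; mkdir -p pics; python3 - <<'E'
from station import observe, cams, ctrl
import cv2
s=observe();print(s)
for n in("scene","top"):
    im=cams.get_image(n);cv2.imwrite(f"pics/{n}0.png",im);print(n,cams.get_calibration(n))
E
```

```text
pics
{'time': 0.0, 'q': array([ 1.21818581,  0.38384617,  0.04386512,  1.59954763, -0.01790542,
        1.16121921, -0.04988048]), 'dq': array([ 0.00070237, -0.00146688, -0.00206305, -0.00122376,  0.0005242 ,
        0.00071368, -0.00058896]), 'joint_efforts': array([-7.89443970e-05, -4.33464110e+01,  1.02488961e+00, -2.49515426e+01,
        1.06245923e-02,  1.14015737e-02, -7.99858526e-06]), 'position': array([ 163.58884422, -628.13368929,  237.8926329 ]), 'tcp_rot': array([ 9.91889706e-01,  1.27094792e-01, -2.40074544e-04, -1.29156771e-03]), 'wrist_force': array([-1.06489621,  0.1721523 ,  0.50111611]), 'moment': array([-0.07439799,  0.04023027,  0.00981829]), 'opening': 1.0031834087472222}
scene {'fx': 465.5558824046885, 'fy': 465.5558824046885, 'cx': 287.31520755002435, 'cy': 212.9827892292232, 'eye': array([1210.74029982, -742.7958903 , 1039.08963858]), 'attitude': array([ 0.85707107,  0.31536033, -0.13799485, -0.38332032])}
top {'fx': 524.240465830938, 'fy': 524.240465830938, 'cx': 282.6410410666153, 'cy': 211.10773236619798, 'eye': array([ 2.77505932e+02, -4.67846096e-01,  1.86461652e+03]), 'attitude': array([ 0.70857039, -0.70046241,  0.06042122, -0.06024699])}
```

View pics/scene0.png

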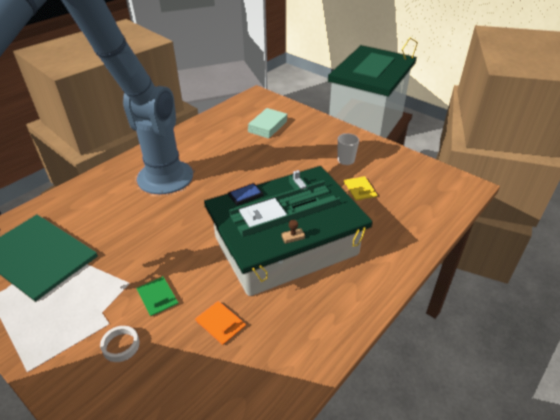

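View pics/top0.png

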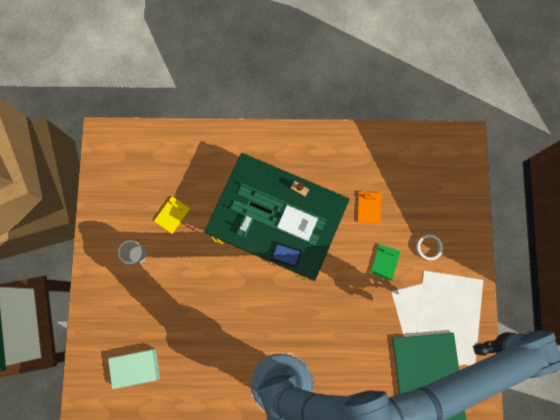

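The top view shows the box lid around (278,215), the grey-white shutter at (298,221), the slot at (261,206), the bolt at (245,225), the stamp at (300,187) and the ink pad at (287,254). The look-alikes are green (385,262), orange (369,208) and yellow (172,215), all on the table. The only one on the rails is the aluminium plate at (298,221). I'll confirm that in an enlarged crop.

```bash
cat > h.py <<'E'
import numpy as np, cv2
from scipy.spatial.transform import Rotation as R
from station import observe, cams, ctrl
def ray(c,uv):
    d=np.array([(uv[0]-c['cx'])/c['fx'],(uv[1]-c['cy'])/c['fy'],1.])
    return np.array(c['eye']),R.from_quat(c['attitude']).apply(d)
def onz(c,uv,z):
    e,d=ray(c,uv); return e+d*(z-e[2])/d[2]
def proj(c,p):
    q=R.from_quat(c['attitude']).inv().apply(np.array(p)-c['eye'])
    return np.array([c['fx']*q[0]/q[2]+c['cx'],c['fy']*q[1]/q[2]+c['cy']])
E
python3 - <<'E'
from h import *
im=cv2.imread('pics/top0.png')
c=im[145:285,195:360]; cv2.imwrite('pics/top0c.png',cv2.resize(c,None,fx=4.8,fy=4.2 if 0 else 4.25,interpolation=cv2.INTER_CUBIC))
im2=cv2.imread('pics/scene0.png')
cv2.imwrite('pics/scene0c.png',cv2.resize(im2[160:295,195:380],None,fx=4.25,fy=4.25,interpolation=cv2.INTER_CUBIC))
c=cams.get_calibration('top')
hsv=cv2.cvtColor(im,cv2.COLOR_BGR2HSV)
# lid dark green
m=((hsv[...,0]>60)&(hsv[...,0]<95)&(hsv[...,1]>90)&(hsv[...,2]<110)).astype(np.uint8)
m[:, :195]=0;m[:,360:]=0;m[:145]=0;m[285:]=0
m=cv2.morphologyEx(m,cv2.MORPH_OPEN,np.ones((3,3)))
pts=cv2.findNonZero(m); r=cv2.minAreaRect(cv2.convexHull(pts)); b=cv2.boxPoints(r)
print(r); W=np.array([onz(c,p,150) for p in b]);print(W.round(1)); print([np.linalg.norm(W[i]-W[(i+1)%4]).round(1) for i in range(4)],W.mean(0))
# bright shutter
m=((hsv[...,1]<60)&(hsv[...,2]>150)).astype(np.uint8); m[:,:270]=0;m[:,330:]=0;m[:195]=0;m[245:]=0
n,l,st,ce=cv2.connectedComponentsWithStats(m);print(st)
k=1+np.argmax(st[1:,4]);r=cv2.minAreaRect(cv2.convexHull(cv2.findNonZero((l==k).astype(np.uint8))));b=cv2.boxPoints(r);print(r,b)
W=np.array([onz(c,p,170) for p in b]);print(W.round(1),[np.linalg.norm(W[i]-W[(i+1)%4]).round(1) for i in range(4)],W.mean(0))
E
```

```text
((276.51776123046875, 215.410400390625), (119.58149719238281, 87.70245361328125), 23.29456329345703)
[[ 500.3  258.3  150. ]
 [ 776.4  151.1  150. ]
 [ 617.6 -219.1  150. ]
 [ 349.8 -103.9  150. ]]
[np.float64(296.2), np.float64(402.8), np.float64(291.6), np.float64(392.2)] [561.03516948  21.59536607 150.        ]
[[     0      0    560    420 234379]
 [   278    205     40     36    820]
 [   301    227      1      1      1]]
((297.3534851074219, 222.50863647460938), (34.402286529541016, 25.079530715942383), 23.198591232299805) [[276.6035  227.25864]
 [286.48282 204.20691]
 [318.1035  217.75864]
 [308.22415 240.81036]]
[[ 516.2   19.9  170. ]
 [ 593.1  -11.6  170. ]
 [ 549.2 -115.5  170. ]
 [ 472.9  -83.4  170. ]] [np.float64(83.1), np.float64(112.9), np.float64(82.7), np.float64(112.0)] [532.83708157 -47.66472046 170.        ]
```

View pics/top0c.png

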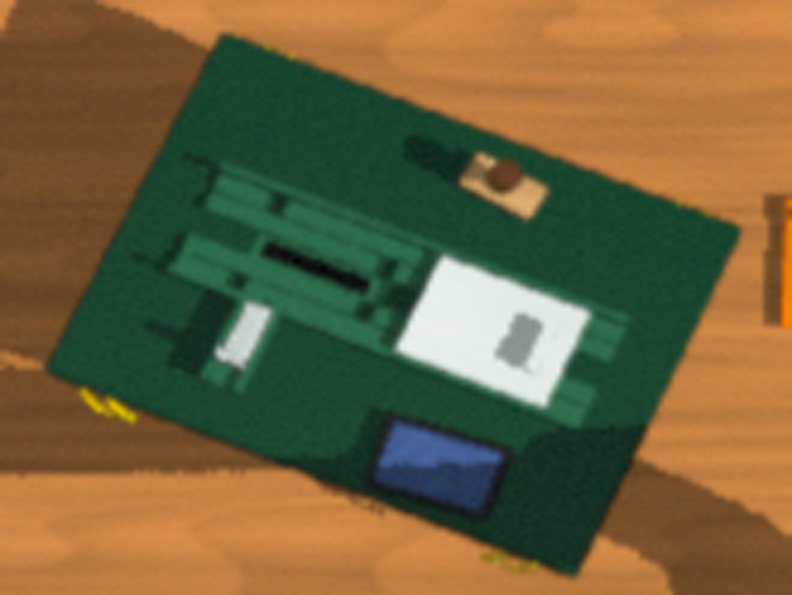

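View pics/scene0c.png

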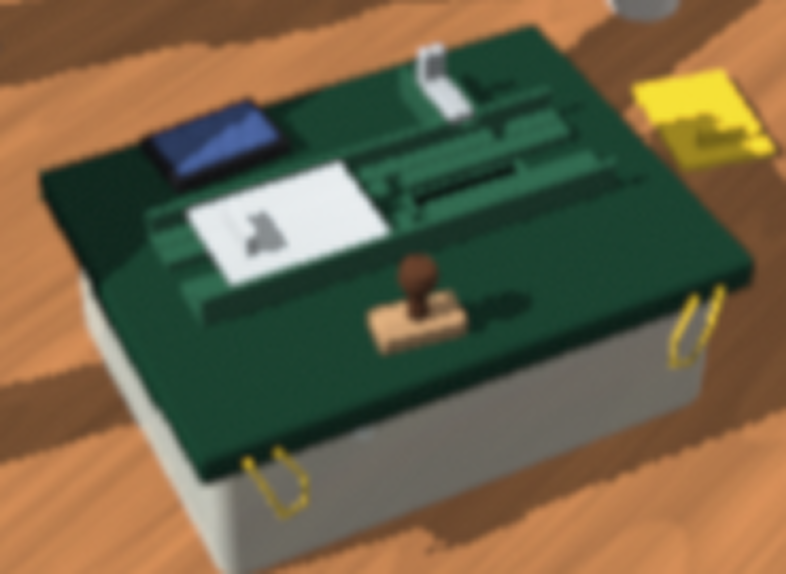

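The crops show a grey-white plate between the dark green guide walls, with its rib near crop pixel (520,340). It measures 112 x 83 mm against 110 x 80 given, so it is the shutter. The bolt is the small light bar at crop (245,335). Next I measure home from the slot and the bolt tab.

```bash
python3 - <<'E'
from h import *
c=cams.get_calibration('top');s=cams.get_calibration('scene')
im=cv2.imread('pics/top0.png');im2=cv2.imread('pics/scene0.png')
g=im[195:215,245:280].max(2)
m=(g<22).astype(np.uint8);n,l,st,ce=cv2.connectedComponentsWithStats(m);k=1+np.argmax(st[1:,4]);print(st[k],ce[k]+[245,195])
pt=ce[k]+[245,195]; print('top slot',onz(c,pt,150))
r=cv2.minAreaRect(cv2.findNonZero((l==k).astype(np.uint8)));print(r)
g=im2[195:215,285:325].max(2)
m=(g<22).astype(np.uint8);n,l,st,ce=cv2.connectedComponentsWithStats(m);k=1+np.argmax(st[1:,4]);print(st[k],ce[k]+[285,195])
pt=ce[k]+[285,195]; print('scene slot',onz(s,pt,150),onz(s,pt,152))
# scene shutter
hsv=cv2.cvtColor(im2,cv2.COLOR_BGR2HSV);m=((hsv[...,1]<60)&(hsv[...,2]>150)).astype(np.uint8);m[:, :230]=0;m[:,290:]=0;m[:190]=0;m[230:]=0
n,l,st,ce=cv2.connectedComponentsWithStats(m);k=1+np.argmax(st[1:,4]);h=cv2.convexHull(cv2.findNonZero((l==k).astype(np.uint8)))
q=cv2.approxPolyDP(h,4,True).reshape(-1,2);W=np.array([onz(s,p,170) for p in q]);print(q.tolist(),W.round(1),W.mean(0))
print('bolt top px',[onz(c,p,z).round(1) for p,z in (((195+228/4.8,145+355/4.25),199),((195+260/4.8,145+310/4.25),175))])
print('bolt tab scene',onz(s,(195+432/4.25,160+48/4.25),199).round(1))
cw=cams.get_calibration('wrist');o=observe();Rt=R.from_quat(o['tcp_rot']);print(Rt.inv().apply(cw['eye']-o['position']),(Rt.inv()*R.from_quat(cw['attitude'])).as_matrix().round(3),cw['fx'],o['wrist_force'])
E
```

```text
[ 8  9 18  8 28] [261.35714286 207.85714286]
top slot [583.4817314   71.64083566 150.        ]
((16.267242431640625, 13.04310417175293), (18.382904052734375, 1.7069836854934692), 23.198589324951172)Traceback (most recent call last):
  File "<stdin>", line 9, in <module>
    return _wrapfunc(a, 'argmax', axis=axis, out=out, **kwds)
    return bound(*args, **kwds)
ValueError: attempt to get argmax of an empty sequence
```

```bash
python3 - <<'E'
from h import *
c=cams.get_calibration('top');s=cams.get_calibration('scene')
im2=cv2.imread('pics/scene0.png')
hsv=cv2.cvtColor(im2,cv2.COLOR_BGR2HSV);m=((hsv[...,1]<60)&(hsv[...,2]>150)).astype(np.uint8);m[:, :230]=0;m[:,290:]=0;m[:190]=0;m[230:]=0
n,l,st,ce=cv2.connectedComponentsWithStats(m);k=1+np.argmax(st[1:,4]);h=cv2.convexHull(cv2.findNonZero((l==k).astype(np.uint8)))
q=cv2.approxPolyDP(h,4,True).reshape(-1,2);W=np.array([onz(s,p,170) for p in q]);print(q.tolist(),W.round(1),W.mean(0))
print('slot scene',onz(s,(195+465/4.25,160+185/4.25),150))
print('bolt top px',[onz(c,p,z).round(1) for p,z in (((195+228/4.8,145+355/4.25),199),((195+260/4.8,145+310/4.25),175))])
print('bolt tab scene',onz(s,(195+432/4.25,160+48/4.25),199).round(1))
cw=cams.get_calibration('wrist');o=observe();Rt=R.from_quat(o['tcp_rot']);print(Rt.inv().apply(cw['eye']-o['position']),(Rt.inv()*R.from_quat(cw['attitude'])).as_matrix().round(3),cw['fx'],o['wrist_force'],o['time'])
print(Rt.inv().apply(np.array([520,-60,400])-o['position']))
E
```

```text
[[285, 214], [249, 226], [240, 209], [274, 198]] [[ 586.3   -8.7  170. ]
 [ 543.8 -109.   170. ]
 [ 476.3  -75.2  170. ]
 [ 517.2   23.3  170. ]] [530.91759741 -42.40751621 170.        ]
slot scene [585.38357107  79.98858452 150.        ]
bolt top px [array([506.7, 128.8, 199. ]), array([545.1, 109.8, 175. ])]
bolt tab scene [509.5 135.1 199. ]
[  80.86725553    0.46699925 -136.03235594] [[ 0.    -0.949 -0.316]
 [ 1.     0.001 -0.001]
 [ 0.001 -0.316  0.949]] 304.95087256499966 [ 0.22630693 -1.11458429  0.14839592] 0.1
[ 488.09154546 -460.35103395 -160.94849174]
```

Home is about (584,76), from the scene slot, the top slot and the lid. The shutter centre is about (532,-45), 132 mm short of home along 66.8°. That agrees with the 100–150 mm given. I'll move above it and look with the wrist camera.

Call:
send_rows(jaw=[1,1,1,1,1,1,1,1,1,1], translation=[[10,-10,-30],[20,-20,-30],[30,-28,-20],[30,-28,-15],[30,-28,-10],[30,-28,-6],[30,-28,0],[30,-28,0],[30,-28,0],[30,-28,0]], twist=[[0,0,0],[0,0,0],[0,0,0],[0,0,0],[0,0,0],[0,0,0],[0,0,0],[0,0,0],[0,0,0],[0,0,0]])

```text
time: 1.35
position: [361.3, -313.7, 349.8]
tcp_rot: [0.992, 0.127, -0.0, -0.0]
wrist_force: [0.2, -1.1, -0.7]
opening: 0.002
```

Call:
send_rows(jaw=[1,1,1,1,1,1,1,1,1,1], translation=[[30,-28,0],[30,-28,0],[30,-28,0],[30,-28,0],[30,-28,0],[30,-28,0],[25,-28,0],[13,-10,0],[0,0,0],[0,0,0]], twist=[[0,0,0],[0,0,0],[0,0,0],[0,0,0],[0,0,0],[0,0,0],[0,0,0],[0,0,0],[0,0,-0.15],[0,0,-0.16]])

```text
time: 2.6
position: [519.8, -62.1, 349.7]
tcp_rot: [0.96, 0.281, -0.001, 0.0]
wrist_force: [-0.0, -1.3, -0.4]
opening: 0.002
```

Call:
send_rows(jaw=[1,1,1,1,1,1], translation=[[0,0,0],[0,0,0],[0,0,0],[0,0,0],[0,0,0],[0,0,0]], twist=[[0,0,-0.15],[0,0,-0.15],[0,0,-0.15],[0,0,-0.15],[0,0,0],[0,0,0]])

```text
time: 3.35
position: [519.9, -61.7, 350.1]
tcp_rot: [0.836, 0.549, -0.0, -0.0]
wrist_force: [0.4, 0.2, 0.0]
opening: -0.001
```

```bash
python3 - <<'E'
from h import *
import json
o=observe();c=cams.get_calibration('wrist');im=cams.get_image('wrist');cv2.imwrite('pics/w1.png',im)
json.dump({k:np.array(v).tolist() for k,v in c.items()},open('w1.json','w'))
X=R.from_quat(o['tcp_rot']).as_matrix()
print(o['time'],o['position'],X.round(3),np.degrees(np.arctan2(X[1,0],X[0,0])),o['wrist_force'],o['opening'])
E
```

```text
3.35 [519.91568474 -61.68482181 350.08243151] [[ 0.398  0.917 -0.   ]
 [ 0.917 -0.398 -0.   ]
 [-0.    -0.    -1.   ]] 66.54964251748703 [0.37262124 0.20734788 0.03723646] -0.0009029660840687607
```

View pics/w1.png

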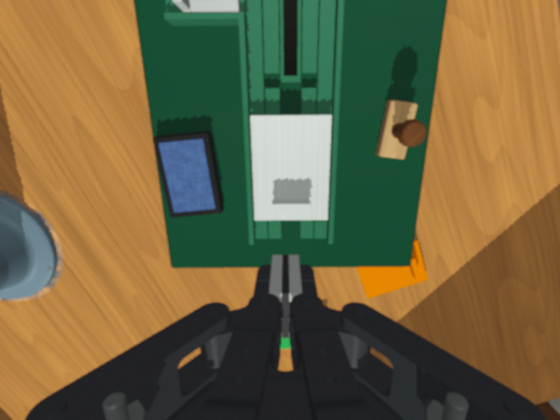

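The wrist view shows the shutter at columns 250–332, rows 114–220, with its rib near (292,191). The slot is at (290,35), the bolt at the top left and the fingertips near (286,265), in line with the rib. I'll measure this view.

```bash
python3 - <<'E'
from h import *
import json
c={k:np.array(v) for k,v in json.load(open('w1.json')).items()}
im=cv2.imread('pics/w1.png');hsv=cv2.cvtColor(im,cv2.COLOR_BGR2HSV)
m=((hsv[...,1]<60)&(hsv[...,2]>100)).astype(np.uint8);m[:105]=0;m[232:]=0;m[:,:235]=0;m[:,345:]=0
q=cv2.boxPoints(cv2.minAreaRect(cv2.findNonZero(m)))
h=cv2.approxPolyDP(cv2.convexHull(cv2.findNonZero(m)),4,True).reshape(-1,2)
W=np.array([onz(c,p,170) for p in h]);print(h.tolist(),W.round(1).tolist(),W.mean(0).round(1),[np.linalg.norm(W[i]-W[(i+1)%len(W)]).round(1) for i in range(len(W))])
m=((hsv[...,1]<60)&(hsv[...,2]<165)&(hsv[...,2]>60)).astype(np.uint8);m[:165]=0;m[212:]=0;m[:,:262]=0;m[:,:262]=0;m[:,322:]=0
n,l,st,ce=cv2.connectedComponentsWithStats(m);print(st)
for y in(176,179,182,190,198,202,206): print(y,im[y,262:322:4].max(1))
# lid edges lower corners
m=((hsv[...,0]>60)&(hsv[...,0]<95)&(hsv[...,1]>90)&(hsv[...,2]<140)).astype(np.uint8)
# wall edges: green brighter profile
for y in(20,60,236): print(y,im[y,235:350,1])
s=im[0:90,270:310].max(2)<25
ys,xs=np.nonzero(s);print('slot',xs.min()+270,xs.max()+270,ys.max())
E
```

```text
[[331, 114], [328, 219], [254, 220], [249, 116]] [[591.3, -10.7, 170.0], [549.1, -112.9, 170.0], [473.6, -81.5, 170.0], [516.0, 19.9, 170.0]] [532.5 -46.3 170. ] [np.float64(110.6), np.float64(81.7), np.float64(109.9), np.float64(81.2)]
[[     0      0    560    420 234355]
 [   273    179     38     25    845]]
176 [215 213 216 216 217 215 215 216 215 215 214 214 213 215 212]
179 [215 213 216 203 164 188 154 176 195 169 191 161 187 215 212]
182 [216 212 216 162 149 146 147 147 146 146 145 146 160 215 212]
190 [215 213 216 152 148 147 147 146 147 147 146 146 187 213 212]
198 [215 213 215 158 145 143 143 143 143 143 143 141 206 212 212]
202 [215 213 211 138 140 141 141 140 139 140 140 140 183 213 212]
206 [215 214 216 215 214 214 214 214 214 214 214 214 212 213 213]
20 [104 104 106 114 122 125 125 123 114  93  72  79 105 120 125 124 125 125
 126 125 126 126 126 126 126 121 106  91 104 120 126 126 126 126 126 127
 127 126 127 127 127 127 123 108  94 104 119 110  81  48  30  30  26  28
  30  26  27  29  28  28  30  48  84 111 122 114 102 106 121 126 128 127
 127 128 127 127 126 126 126 
[... 405 characters left out ...]
 116 120 109 100 109 120 124 124 123
 123 124 123 124 123 124 124 123 120 108  93 100 117 123 124 124 124 123
 123 123 124 124 124 123 121 113  93  74  85 109 119 122 121 116 102  88
  81  79  82  80  81  80  79]
236 [ 78  78  78  77  77  79  78  78  77  76  77  78  79  92 108 118 120 115
 100  84  95 112 118 120 119 120 120 120 120 120 119 116 105 100 110 117
 120 120 120 119 120 120 119 120 118 112  97  83  76  76  76  76  75  76
  77  76  77  75  76  75  77  76  76  75  81  98 113 118 119 118 118 118
 118 118 118 118 115 107  99 105 114 118 118 118 118 118 118 118 118 118
 113  96  79  92 111 117 116 108  94  82  76  77  75  77  76  76  77  76
  77  77  76  76  76  76  76]
slot 286 294 73
```

```bash
python3 - <<'E'
from h import *
im=cv2.imread('pics/w1.png');cv2.imwrite('pics/w1c.png',cv2.resize(im[90:250,225:360],None,fx=3.7,fy=3.7,interpolation=cv2.INTER_CUBIC))
E
```

```text
(no output)
```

View pics/w1c.png

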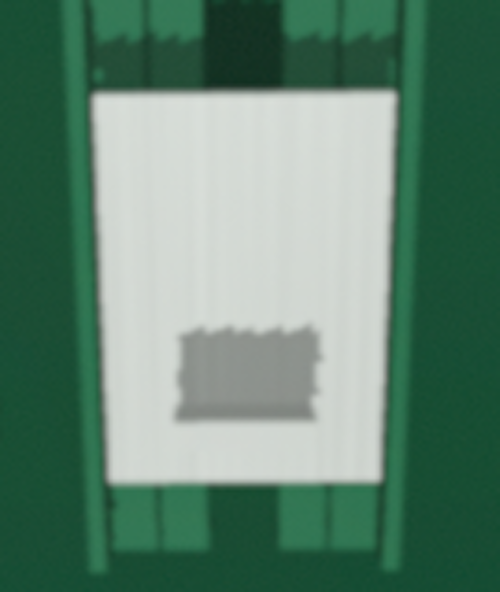

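```bash
python3 - <<'E'
from h import *
import json
c={k:np.array(v) for k,v in json.load(open('w1.json')).items()}
# wall tops centre columns at z=174
P=[(240.7,20),(340,20),(242.5,60),(338.7,60),(250.8,236),(330.4,236)]
W=[onz(c,p,174) for p in P]
mid=[(W[i]+W[i+1])/2 for i in(0,2,4)];print([np.linalg.norm(W[i]-W[i+1]).round(1) for i in(0,2,4)],np.array(mid).round(1))
d=mid[0]-mid[2];a=np.arctan2(d[1],d[0]);print('angle',np.degrees(a))
u=np.array([np.cos(a),np.sin(a)]);n=np.array([-u[1],u[0]])
sh=np.array([532.5,-46.3]);print('shutter lateral',(sh-mid[1][:2])@n)
sl=onz(c,(290.5,75),150)[:2];print('slot end -> home',(sl+40*u), 'lateral',(sl-mid[1][:2])@n)
h=mid[1][:2]+u*((sl+40*u-mid[1][:2])@u);print('home',h,'dist',(h-sh)@u)
print('rib',sh-35*u)
o=observe();Rt=R.from_quat(o['tcp_rot'])
t=sh-(35+4+11+12)*u;print('target',t,'tool shift',Rt.inv().apply(np.array([*t,181])-o['position']), 'twist',-(a-np.radians(66.55)))
E
```

```text
[np.float64(88.8), np.float64(89.2), np.float64(88.4)] [[ 585.9   79.1  174. ]
 [ 573.3   49.3  174. ]
 [ 503.8 -113.6  174. ]]
angle 66.94743568486575
shutter lateral 0.16065103590962848
slot end -> home [585.13833719  76.27699351] lateral -0.27616259010294125
home [584.88422729  76.385132  ] dist 133.40061122009627
rib [518.79485912 -78.50511005]
target [ 508.22232186 -103.34905209] tool shift [-43.0810819    5.8925552  169.17030003] twist -0.006936561265826091
```

Checks: the wall spacing comes out at 88.8 mm (88 expected), the shutter is centred between the walls, and home is 133 mm ahead. I'll descend behind the rib, 12 mm clear, with the tip at about z 174.

Call:
send_rows(jaw=[1,1,1,1,1,1,1,1,1,1], translation=[[-22,3,0],[-21,3,20],[0,0,30],[0,0,30],[0,0,30],[0,0,25],[0,0,15],[0,0,10],[0,0,6],[0,0,0]], twist=[[0,0,-0.007],[0,0,0],[0,0,0],[0,0,0],[0,0,0],[0,0,0],[0,0,0],[0,0,0],[0,0,0],[0,0,0]])

```text
time: 4.65
position: [509.0, -102.8, 184.4]
tcp_rot: [0.833, 0.553, 0.0, 0.0]
wrist_force: [-0.8, -0.4, 0.5]
opening: -0.0
```

```bash
python3 - <<'E'
from h import *
o=observe();im=cams.get_image('wrist');cv2.imwrite('pics/w2.png',im)
print(o['time'],o['position'],o['wrist_force'])
E
```

```text
4.65 [ 509.0089353 -102.7603697  184.4400932] [-0.76019083 -0.42199601  0.4635586 ]
```

View pics/w2.png

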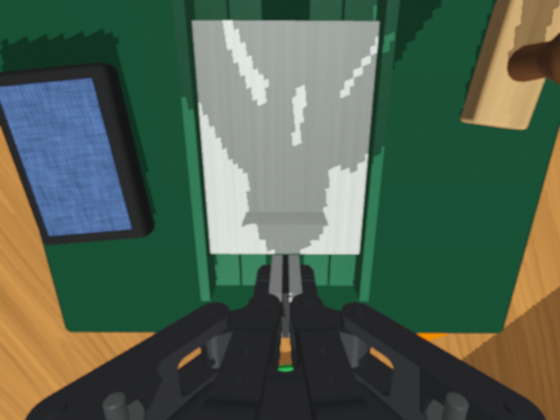

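The fingertips at (286,262) are centred on the rib at (286,219), just behind it and clear of the walls. I'll lower 3 mm and make contact.

Call:
send_rows(jaw=[1,1,1,1,1,1,1,1], translation=[[0,0,3],[3,0,0],[3,0,0],[3,0,0],[3,0,0],[3,0,0],[3,0,0],[3,0,0]], twist=[[0,0,0],[0,0,0],[0,0,0],[0,0,0],[0,0,0],[0,0,0],[0,0,0],[0,0,0]])

```text
time: 5.7
position: [517.0, -83.7, 181.4]
tcp_rot: [0.833, 0.553, -0.0, 0.0]
wrist_force: [-1.2, -1.1, 1.2]
opening: -0.001
```

```bash
cat > st.py <<'E'
from h import *
o=observe();u=np.array([.3916,.9201]);n=np.array([-.9201,.3916]);h=np.array([584.9,76.4])
p=o['position'][:2]-h;f=o['wrist_force']
print(o['time'],'TCP rel home x %.1f y %.1f z %.1f'%(p@u,p@n,o['position'][2]),'implied shutter x %.1f'%(p@u+50),'F along %.1f lat %.1f z %.1f'%(f[:2]@u,f[:2]@n,f[2]))
E
python3 st.py;python3 -c "
from h import *
cv2.imwrite('pics/w3.png',cams.get_image('wrist'))"
```

```text
5.7 TCP rel home x -173.9 y -0.2 z 181.4 implied shutter x -123.9 F along -1.5 lat 0.7 z 1.2
```

View pics/w3.png

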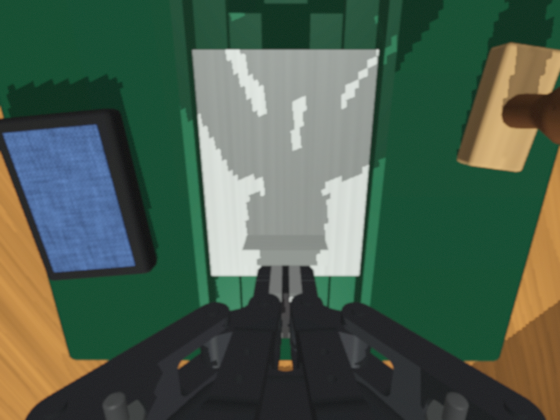

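The tip at row 267 is now over the plate's rear strip and the rib's rear face is at row 249, so there is no contact yet. I'll continue.

Call:
send_rows(jaw=[1,1,1,1,1,1], translation=[[3,0,0],[3,0,0],[3,0,0],[3,0,0],[3,0,0],[3,0,0]], twist=[[0,0,0],[0,0,0],[0,0,0],[0,0,0],[0,0,0],[0,0,0]])

```text
time: 6.5
position: [524.0, -66.7, 181.3]
tcp_rot: [0.833, 0.553, -0.0, 0.0]
wrist_force: [-0.6, -3.0, 1.6]
opening: 0.001
```

```bash
python3 st.py;python3 -c "
from h import *
cv2.imwrite('pics/w4.png',cams.get_image('wrist'))"
```

```text
6.5 TCP rel home x -155.5 y -0.0 z 181.3 implied shutter x -105.5 F along -3.0 lat -0.6 z 1.6
```

View pics/w4.png

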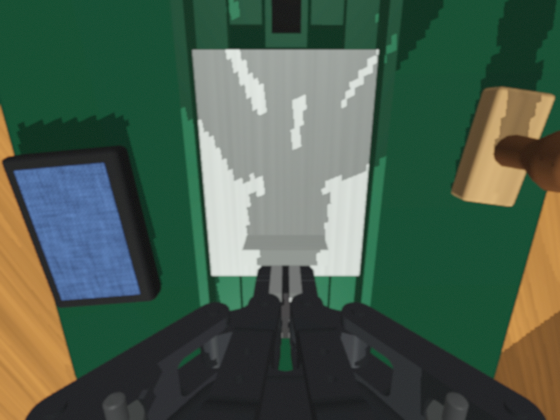

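The shutter keeps the same place in the image while the lid moves past, so it is sliding with the tip at about 3 N. I'll check the shutter position against the implied value, then push on.

```bash
python3 - <<'E'
from h import *
c=cams.get_calibration('wrist');u=np.array([.3916,.9201]);h=np.array([584.9,76.4])
for r in(49,275): print((onz(c,(286,r),170)[:2]-h)@u)
E
```

```text
-49.75463653634782
-160.89390520903535
```

Call:
send_rows(jaw=[1,1,1,1,1,1,1,1,1,1], translation=[[4,0,0],[4,0,0],[4,0,0],[4,0,0],[4,0,0],[4,0,0],[4,0,0],[4,0,0],[4,0,0],[4,0,0]], twist=[[0,0,0],[0,0,0],[0,0,0],[0,0,0],[0,0,0],[0,0,0],[0,0,0],[0,0,0],[0,0,0],[0,0,0]])

```text
time: 7.8
position: [539.5, -29.7, 181.2]
tcp_rot: [0.833, 0.553, -0.0, -0.0]
wrist_force: [0.2, -0.9, 0.9]
opening: -0.001
```

```bash
python3 st.py
```

```text
7.8 TCP rel home x -115.3 y 0.2 z 181.2 implied shutter x -65.3 F along -0.8 lat -0.5 z 0.9
```

The measured centre of -105.3 agrees with the implied -105.5. 65 mm remain, so I'll push most of it and then slow down.

Call:
send_rows(jaw=[1,1,1,1,1,1,1,1,1,1], translation=[[4,0,0],[4,0,0],[4,0,0],[4,0,0],[4,0,0],[4,0,0],[4,0,0],[4,0,0],[4,0,0],[4,0,0]], twist=[[0,0,0],[0,0,0],[0,0,0],[0,0,0],[0,0,0],[0,0,0],[0,0,0],[0,0,0],[0,0,0],[0,0,0]])

```text
time: 9.05
position: [555.1, 7.2, 181.2]
tcp_rot: [0.833, 0.553, 0.0, -0.0]
wrist_force: [-0.7, -1.0, 0.6]
opening: -0.002
```

Call:
send_rows(jaw=[1,1,1,1,1,1,1], translation=[[3,0,0],[3,0,0],[3,0,0],[2,0,0],[2,0,0],[2,0,0],[0,0,0]], twist=[[0,0,0],[0,0,0],[0,0,0],[0,0,0],[0,0,0],[0,0,0],[0,0,0]])

```text
time: 9.93
position: [561.0, 21.3, 181.3]
tcp_rot: [0.833, 0.553, 0.0, -0.0]
wrist_force: [-0.3, -0.5, -1.0]
opening: -0.001
```

```bash
python3 st.py;python3 -c "
from h import *
cv2.imwrite('pics/w5.png',cams.get_image('wrist'))"
```

```text
9.925 TCP rel home x -60.1 y 0.4 z 181.3 implied shutter x -10.1 F along -0.6 lat 0.1 z -1.0
```

View pics/w5.png

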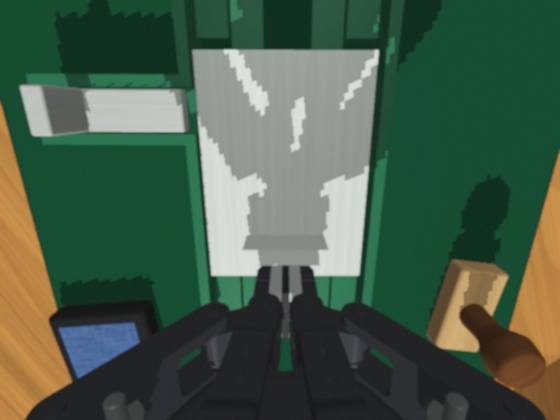

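The shutter is still in contact and -10 mm from home. The bolt at rows 85–135 is clear of it, with its tab at the left end. I'll finish in small steps.

Call:
send_rows(jaw=[1,1,1,1,1,1,1], translation=[[1.5,0,0],[1.5,0,0],[1.5,0,0],[1.5,0,0],[1,0,0],[1,0,0],[0,0,0]], twist=[[0,0,0],[0,0,0],[0,0,0],[0,0,0],[0,0,0],[0,0,0],[0,0,0]])

```text
time: 10.85
position: [564.2, 28.9, 181.4]
tcp_rot: [0.833, 0.553, 0.001, -0.0]
wrist_force: [0.2, -1.2, -0.0]
opening: -0.002
```

```bash
python3 st.py
```

```text
10.85 TCP rel home x -51.8 y 0.4 z 181.4 implied shutter x -1.8 F along -1.0 lat -0.7 z -0.0
```

Call:
send_rows(jaw=[1,1,1,1], translation=[[1,0,0],[1,0,0],[0,0,0],[0,0,0]], twist=[[0,0,0],[0,0,0],[0,0,0],[0,0,0]])

```text
time: 11.35
position: [564.8, 29.7, 181.4]
tcp_rot: [0.833, 0.553, -0.0, 0.0]
wrist_force: [-1.1, -2.4, 1.5]
opening: -0.003
```

```bash
python3 st.py;python3 -c "
from h import *
cv2.imwrite('pics/w6.png',cams.get_image('wrist'))"
```

```text
11.35 TCP rel home x -50.8 y 0.2 z 181.4 implied shutter x -0.8 F along -2.6 lat 0.1 z 1.5
```

View pics/w6.png

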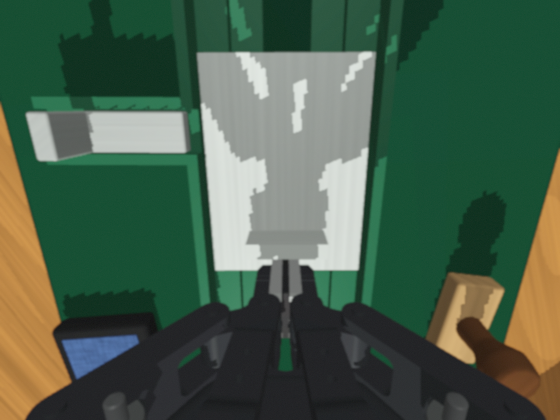

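The plate now looks smaller (177 px wide against 186), which matches a 6 mm drop. I'll nudge it to feel the notch stop.

Call:
send_rows(jaw=[1,1,1,1], translation=[[1,0,0],[1,0,0],[0.5,0,0],[0,0,0]], twist=[[0,0,0],[0,0,0],[0,0,0],[0,0,0]])

```text
time: 11.9
position: [565.8, 32.0, 181.3]
tcp_rot: [0.833, 0.553, -0.0, 0.0]
wrist_force: [-1.5, -2.0, 1.3]
opening: 0.001
```

```bash
python3 st.py; python3 - <<'E'
from h import *
c=cams.get_calibration('wrist');im=cams.get_image('wrist');hsv=cv2.cvtColor(im,cv2.COLOR_BGR2HSV)
m=((hsv[...,1]<60)&(hsv[...,2]>100)).astype(np.uint8);m[290:]=0;m[:,:194]=0;m[:,400:]=0
n,l,st,ce=cv2.connectedComponentsWithStats(m);k=1+np.argmax(st[1:,4])
h=cv2.approxPolyDP(cv2.convexHull(cv2.findNonZero((l==k).astype(np.uint8))),6,True).reshape(-1,2)
print(h.tolist());u=np.array([.3916,.9201]);n=np.array([-.9201,.3916]);H=np.array([584.9,76.4])
for z in(164,170):
  W=np.array([onz(c,p,z) for p in h])[:,:2];print(z,((W-H)@u).round(1),((W-H)@n).round(1))
E
```

```text
11.9 TCP rel home x -48.3 y 0.2 z 181.3 implied shutter x 1.7 F along -2.5 lat 0.6 z 1.3
[[375, 52], [358, 270], [300, 289], [270, 289], [215, 270], [197, 53]]
164 [ 56.6 -54.6 -67.2 -67.3 -54.9  55.9] [-40.1 -41.1  -8.5   8.9  40.   40.5]
170 [ 55.6 -51.2 -63.3 -63.4 -51.5  55. ] [-38.5 -39.5  -8.1   8.6  38.4  38.9]
```

With the plate at z 164 its size comes out 111 x 80.5 mm and its centre at about +0.8 mm, so it is seated within the 2 mm play. At z 170 the width would be only 77. I'll back off, lift, go over to the bolt and turn 90°.

Call:
send_rows(jaw=[1,1,1,1,1,1,1,1,1,1], translation=[[-4,0,0],[-6,0,0],[-5,0,-5],[0,0,-25],[0,0,-30],[10,-15,-20],[18,-27,0],[18,-27,0],[18,-27,0],[19,-27,0]], twist=[[0,0,0],[0,0,0],[0,0,0],[0,0,0],[0,0,0],[0,0,0],[0,0,0],[0,0,0],[0,0,0],[0,0,0]])

```text
time: 13.2
position: [476.9, 144.6, 261.3]
tcp_rot: [0.833, 0.554, -0.0, -0.0]
wrist_force: [1.0, 0.4, -0.3]
opening: -0.0
```

Call:
send_rows(jaw=[1,1,1,1,1,1,1,1,1,1], translation=[[0,0,0],[0,0,0],[0,0,0],[0,0,0],[0,0,0],[0,0,0],[0,0,0],[0,0,0],[0,0,0],[0,0,0]], twist=[[0,0,0.171],[0,0,0.175],[0,0,0.175],[0,0,0.175],[0,0,0.175],[0,0,0.175],[0,0,0.175],[0,0,0.175],[0,0,0.175],[0,0,0]])

```text
time: 14.45
position: [477.7, 143.7, 261.3]
tcp_rot: [0.981, -0.197, -0.0, -0.0]
wrist_force: [0.0, 0.5, 0.6]
opening: -0.0
```

```bash
python3 st.py; python3 - <<'E'
from h import *
import json
o=observe();X=R.from_quat(o['tcp_rot']).as_matrix();print(o['position'],np.degrees(np.arctan2(X[1,0],X[0,0])))
c=cams.get_calibration('wrist');cv2.imwrite('pics/w7.png',cams.get_image('wrist'))
json.dump({k:np.array(v).tolist() for k,v in c.items()},open('w7.json','w'))
E
```

```text
14.45 TCP rel home x 20.0 y 125.0 z 261.3 implied shutter x 70.0 F along 0.4 lat 0.1 z 0.6
[477.70785123 143.7086848  261.3040859 ] -22.665488828902095
```

View pics/w7.png

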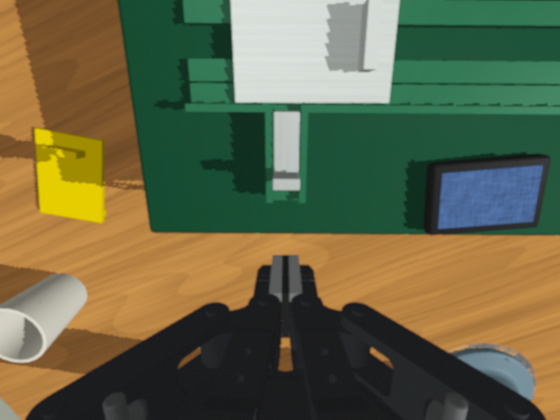

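The tab at (286,185) is in line with the fingertips at column 286, and the seated shutter is at the top. I'll check the tab's outer edge.

```bash
python3 - <<'E'
from h import *
import json
c={k:np.array(v) for k,v in json.load(open('w7.json')).items()};im=cv2.imread('pics/w7.png')
print(im[100:205:3,286].max(1))
u=np.array([.3916,.9201]);n=np.array([-.9201,.3916]);H=np.array([584.9,76.4])
for r in(178,190): p=onz(c,(286,r),199)[:2]-H;print(r,p@u,p@n)
E
```

```text
[216 129 109 116 180 199 198 199 198 198 196 196 196 196 195 195 195 194
 193 194 193 193 193 186 125  95 131 192 191 192 147 114  88 102  79]
178 19.293617409344982 88.02177205282396
190 19.22836355452177 96.23240030236974
```

Call:
send_rows(jaw=[1,1,1,1,1,1], translation=[[0,0,10],[0,0,20],[0,0,20],[0,0,12],[0,0,8],[0,0,0]], twist=[[0,0,0],[0,0,0],[0,0,0],[0,0,0],[0,0,0],[0,0,0]])

```text
time: 15.25
position: [478.5, 142.6, 190.8]
tcp_rot: [0.98, -0.198, -0.001, 0.0]
wrist_force: [0.0, -0.4, 0.2]
opening: 0.001
```

```bash
python3 st.py; python3 -c "
from h import *
cv2.imwrite('pics/w8.png',cams.get_image('wrist'))"
```

```text
15.25 TCP rel home x 19.2 y 123.9 z 190.8 implied shutter x 69.2 F along -0.3 lat -0.2 z 0.2
```

View pics/w8.png

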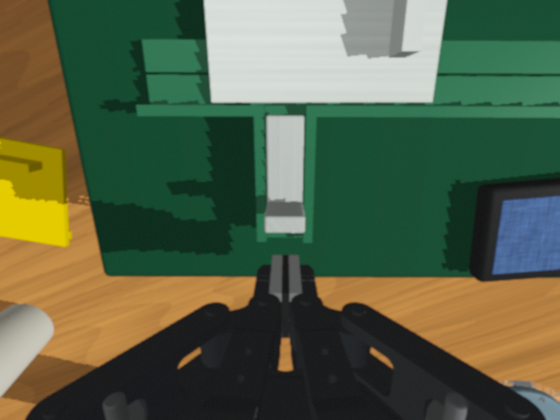

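The tab's outer edge is at y ≈ 96 mm, so the bolt starts about 4 mm in. It is centred in front of the fingertips. Fully in, the TCP should be at y ≈ 81.

Call:
send_rows(jaw=[1,1,1,1,1,1,1,1,1,1], translation=[[3,0,0],[3,0,0],[3,0,0],[3,0,0],[3,0,0],[3,0,0],[3,0,0],[3,0,0],[3,0,0],[3,0,0]], twist=[[0,0,0],[0,0,0],[0,0,0],[0,0,0],[0,0,0],[0,0,0],[0,0,0],[0,0,0],[0,0,0],[0,0,0]])

```text
time: 16.55
position: [506.5, 130.9, 191.2]
tcp_rot: [0.98, -0.198, -0.0, 0.0]
wrist_force: [-1.9, 0.8, 0.1]
opening: -0.004
```

```bash
python3 st.py; python3 -c "
from h import *
cv2.imwrite('pics/w9.png',cams.get_image('wrist'))"
```

```text
16.55 TCP rel home x 19.5 y 93.5 z 191.2 implied shutter x 69.5 F along -0.0 lat 2.0 z 0.1
```

View pics/w9.png

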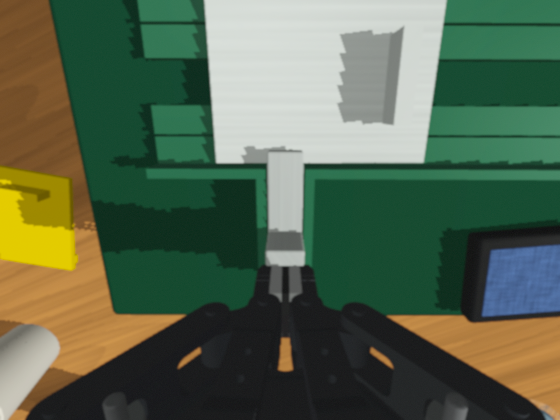

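The bolt is being pushed at 2 N and its bar end at (286,152) is already passing over the shutter's edge. About 12 mm remain.

Call:
send_rows(jaw=[1,1,1,1,1,1,1,1], translation=[[2.5,0,0],[2.5,0,0],[2,0,0],[2,0,0],[1.5,0,0],[1,0,0],[1,0,0],[0,0,0]], twist=[[0,0,0],[0,0,0],[0,0,0],[0,0,0],[0,0,0],[0,0,0],[0,0,0],[0,0,0]])

```text
time: 17.6
position: [518.1, 126.0, 191.2]
tcp_rot: [0.98, -0.198, 0.0, 0.0]
wrist_force: [-0.7, 0.5, 0.4]
opening: -0.003
```

```bash
python3 st.py
```

```text
17.6 TCP rel home x 19.5 y 80.9 z 191.2 implied shutter x 69.5 F along 0.2 lat 0.9 z 0.4
```

Call:
send_rows(jaw=[1,1,1], translation=[[1,0,0],[1,0,0],[0,0,0]], twist=[[0,0,0],[0,0,0],[0,0,0]])

```text
time: 17.98
position: [518.2, 126.0, 191.2]
tcp_rot: [0.98, -0.198, -0.002, 0.0]
wrist_force: [-4.9, 0.2, 3.9]
opening: 0.001
```

```bash
python3 st.py
```

```text
17.975 TCP rel home x 19.5 y 80.8 z 191.2 implied shutter x 69.5 F along -1.7 lat 4.6 z 3.9
```

The TCP stands at y 80.8 despite 2 mm more command and the force is rising, so this is the stop. One more small press confirms it.

Call:
send_rows(jaw=[1,1,1], translation=[[1,0,0],[1,0,0],[0,0,0]], twist=[[0,0,0],[0,0,0],[0,0,0]])

```text
time: 18.35
position: [518.2, 126.0, 191.1]
tcp_rot: [0.98, -0.198, -0.004, 0.001]
wrist_force: [-9.0, 0.9, 6.5]
opening: 0.001
```

```bash
python3 st.py; python3 -c "
from h import *
cv2.imwrite('pics/w10.png',cams.get_image('wrist'))"
```

```text
18.35 TCP rel home x 19.5 y 80.8 z 191.1 implied shutter x 69.5 F along -2.7 lat 8.6 z 6.5
```

View pics/w10.png

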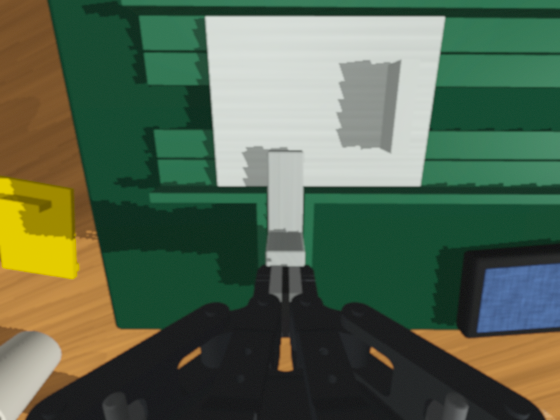

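The bolt is at its firm stop (8.6 N with no movement), and its bar lies over the shutter's edge from (286,152) to (286,187). I'll retreat and lift clear.

Call:
send_rows(jaw=[1,1,1,1,1,1,1,1,1,1], translation=[[-5,0,0],[-8,0,0],[-10,0,0],[-10,0,-5],[-5,0,-25],[0,0,-30],[0,0,-30],[0,0,-25],[0,0,-10],[0,0,0]], twist=[[0,0,0],[0,0,0],[0,0,0],[0,0,0],[0,0,0],[0,0,0],[0,0,0],[0,0,0],[0,0,0],[0,0,0]])

```text
time: 19.65
position: [486.7, 139.6, 316.8]
tcp_rot: [0.98, -0.198, 0.001, -0.0]
wrist_force: [-0.1, -0.2, -1.0]
opening: 0.003
```

```bash
python3 st.py; python3 - <<'E'
from h import *
c=cams.get_calibration('wrist');im=cams.get_image('wrist');cv2.imwrite('pics/w11.png',im)
s=cams.get_image('scene');cv2.imwrite('pics/s11.png',cv2.resize(s[90:300,150:430],None,fx=2.8,fy=2.8,interpolation=cv2.INTER_CUBIC))
hsv=cv2.cvtColor(im,cv2.COLOR_BGR2HSV);m=((hsv[...,1]<60)&(hsv[...,2]>110)).astype(np.uint8);m[230:]=0;m[:,:180]=0;m[:,420:]=0
n,l,st,ce=cv2.connectedComponentsWithStats(m);k=1+np.argmax(st[1:,4])
h=cv2.approxPolyDP(cv2.convexHull(cv2.findNonZero((l==k).astype(np.uint8))),4,True).reshape(-1,2);print(h.tolist())
u=np.array([.3916,.9201]);n=np.array([-.9201,.3916]);H=np.array([584.9,76.4])
W=np.array([onz(c,p,164) for p in h])[:,:2];print(((W-H)@u).round(1),((W-H)@n).round(1))
E
```

```text
19.65 TCP rel home x 19.7 y 115.1 z 316.8 implied shutter x 69.7 F along -0.2 lat 0.0 z -1.0
[[375, 12], [367, 115], [296, 154], [275, 154], [244, 115], [240, 13]]
[-53.7 -54.3   9.4  29.2  57.   57.2] [-41.1  39.7  75.   75.1  40.1 -40. ]
```

View pics/w11.png

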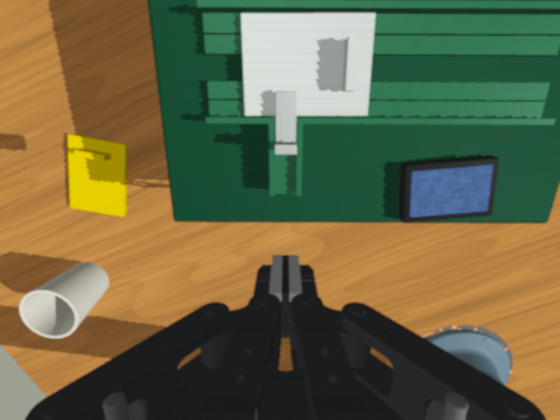

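View pics/s11.png

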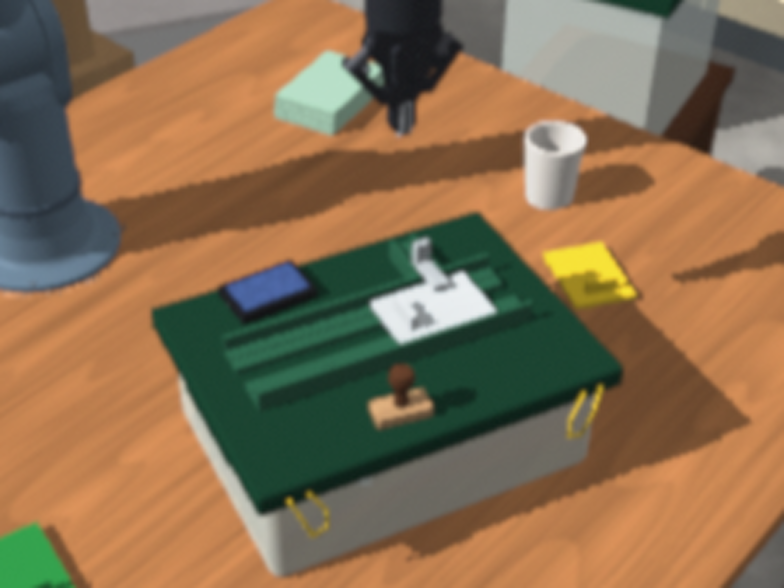

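Both views show the shutter flat over the slot, the bolt over its edge, the stamp, ink pad and cup where they were, and the gripper clear. I'm handing in.

```bash
python3 -c "
from station import ctrl
print(ctrl.finish_job())"
```

```text
the job is handed in; nothing more can be done
None
```

The ballot slot is closed: I pushed the shutter by its rib about 133 mm to home, where it dropped into its notches. I then pushed the bolt by its tab over the shutter's edge to its stop, and handed the job in after about 20 s of robot time.

**Shutter:** In the last wrist view its outline matches the 110 x 80 mm plate at the seated height (111 x 80.5 mm measured). Its centre is +0.8 to +1.6 mm from home, within the 2 mm play. I stopped once the drop showed in the picture, so I did not press it against the notch wall. The sliding force stayed at about 3 N or less at each reading.

**Bolt:** The fingertip stopped at the position expected for 30 mm of travel. It did not move under two further presses, with the force rising to about 9 N. The bar visibly lies over the shutter's edge.

**Surroundings:** The arm finished well above the lid with about zero wrist force. In the final pictures the stamp, ink pad and cup look unmoved. The tape roll was outside those final crops, but the arm passed no lower than about 240 mm there at the start. No check failed; the early estimates of home differed by up to 8 mm between cameras until the wrist view settled it.

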